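Stroke the component-box lids shut

TASK

The lids of the six component boxes on the rail have been left ajar. Shut them all by running your closed fingertips lightly along the tops of the row, from the first box to the last in the direction from each lid's hinge towards its free edge, so that they go down one after another in a single stroke, without lifting off on the way. Do not throw a lid wide open, press hard enough to crack one, or disturb the other things on the bench.

Things in the scene. Friction and masses are not known exactly. Their poses are not given: they have to be found in the camera images.
- parts_row: six black component boxes with clear, grey-framed lids, clipped nose to tail on an aluminium rail fixed to the bench (it does not move). Origin: middle of the rail's underside, on the bench; y runs along the row from lid1 to lid6, z up. Each box is 56 across and 40 along the row, at 42 pitch (centres y = -105, -63, -21, 21, 63, 105). Rail 68 x 276 x 4, with end stops 12 high. Sizes in mm
- row_first (a point): mid-width of the row at its -y end, above lid1's hinge, level with the tops of shut lids, 28.5 above the bench. Each lid's hinge lies across the row at the -y end of its box, 19 from the box centre and 26 above the bench; its free edge with a small latch nose is at the +y end
- row_last (a point): mid-width of the row at its +y end, 0.5 past the free edge of lid6 when shut, at the same height of 28.5. Lids are 56 wide, 38.5 long and 2.5 thick; when shut their tops lie level, with gaps of 3.5 between them. A lid cracks under a push above about 40 N
- lid1 (a joint): opening angle of lid 1 of the row: 0 = shut, growing as its free edge rises (0.5 rad lifts that edge 18); the hinge is stiff, so the lid stays where it is left, and shuts with about 1 N at its free edge; it starts ajar at 0.25 to 0.75 and can open to 1.9
- lid2 (a joint): opening angle of lid 2 of the row: 0 = shut, growing as its free edge rises (0.5 rad lifts that edge 18); the hinge is stiff, so the lid stays where it is left, and shuts with about 1 N at its free edge; it starts ajar at 0.25 to 0.75 and can open to 1.9
- lid3 (a joint): opening angle of lid 3 of the row: 0 = shut, growing as its free edge rises (0.5 rad lifts that edge 18); the hinge is stiff, so the lid stays where it is left, and shuts with about 1 N at its free edge; it starts ajar at 0.25 to 0.75 and can open to 1.9
- lid4 (a joint): opening angle of lid 4 of the row: 0 = shut, growing as its free edge rises (0.5 rad lifts that edge 18); the hinge is stiff, so the lid stays where it is left, and shuts with about 1 N at its free edge; it starts ajar at 0.25 to 0.75 and can open to 1.9
- lid5 (a joint): opening angle of lid 5 of the row: 0 = shut, growing as its free edge rises (0.5 rad lifts that edge 18); the hinge is stiff, so the lid stays where it is left, and shuts with about 1 N at its free edge; it starts ajar at 0.25 to 0.75 and can open to 1.9
- lid6 (a joint): opening angle of lid 6 of the row: 0 = shut, growing as its free edge rises (0.5 rad lifts that edge 18); the hinge is stiff, so the lid stays where it is left, and shuts with about 1 N at its free edge; it starts ajar at 0.25 to 0.75 and can open to 1.9
- spare_box: a single closed component box like those of the row, 56 x 40 x 24.5 high, loose beside the row; origin: centre of its underside; not part of the job
- choke: a loose wound choke, 24 x 24 x 20 high, beside the row; origin: centre of its underside; not part of the job
- tweezers: steel tweezers lying loose beside the row, 130 long, 8 high; origin: near mid-length, on the bench; not part of the job
- driver: a screwdriver with a black handle lying on the bench, 160 long; not part of the job
- solder_spool: a spool of solder with black flanges, standing on end, diameter 60, height 48; origin: centre of its underside; not part of the job
- flux_bottle: a small amber bottle with black cap, diameter 38, height 85; origin: centre of its underside; not part of the job
There are look-alikes about, which are no part of the job. What is shaped like the spare_box but yellow is not meant.

How it is judged:
By the outcome, as a careful person would: the job done as asked, in the order asked, and still so for the second after the job is handed in, with the robot touching nothing.
It also fails if it takes over 43 s, if anything falls off the work surface, if the arm or the gripper's body presses on something with over 40 N, if the wrist force passes 120 N, or if a joint passes its speed limit or range.

ROBOT

A 6-joint arm with a two-finger parallel gripper is mounted at the origin on the work surface. World frame = base frame: x ahead of the robot, y to its left, z up, the work surface at z = 0. Lengths are in mm, angles in degrees, forces in N, time in s.
With the tool pointing down it reaches from about 350 to 875 mm from the base axis. Payload 4.2 kg.
Tool frame: the origin (TCP) lies midway between the tips of the shut fingers; the grasp point (between the pads) lies 19 mm behind it; z points along the fingers, x is the direction in which the jaws open and shut, and the axes are right-handed (so a half turn about z gives the same grasp; the last joint's range is limited). The gripper opens to 85 mm and grips with 20 to 120 N. Pads are 22 mm wide; open, the fingers measure 114 mm over their backs; the gripper's body (76 mm by 85 mm) begins 54 mm behind the grasp point. The pads swing forward as they close: fully open they stand 13 mm farther back than shut.
Start: joints at [-61.673, 22.042, 0.453, 0, -68.411, -14.817], TCP at [146.03, -607.679, 231.312] pointing down, gripper open.
Joint ranges: [-179.83, 179.83], [-69.29, 118.12], [-61.27, 80.66], [-181.25, 117.63], [-171.15, -9.14], [-177.46, 177.46]. Speed limits (degrees/s): [159.86, 159.86, 180, 180, 180, 180].

INTERFACE

Orientations are given as a 3x3 rotation matrix whose columns are the frame's x, y, z axes.
In Python, from station import env gives the robot as it stands.
- The arm moves only by the tool send_rows, never from a script. Its argument "series" is a list that holds one entry, the list of rows, each a list of 5 numbers: the opening, from 0 (shut) to 1 (fully open), then the shift along the tool's x, y, z in mm, then the turn about the tool's z in degrees. In form: [[[fingers, dx, dy, dz, twist], ...]]. A call has 1 to 5 rows; each row shifts and turns the commanded pose from where the row before left it, along the tool's axes as they then stand; what a row does not reach is not made up. A row lasts 1/10 s, in which the tool goes at most 50 mm and 8.59 degrees, less where a joint would pass 70% of its speed; a pose out of reach is approached as far as the arm can. A call with a gripper value outside its range is refused whole. The fingers move at their own pace and stop on an object; "grip_force" is the grip in N (left out, the last holds). Time passes only in rows, so rows that do not move let the fingers close. It gives the time, the measured TCP pose, the force and the opening at its end, in the units of the state.
- env.get_state(): the state, without advancing time (a new reading comes with each control period).
- env.camera(name): name is "scene" or "top" or "wrist"; returns the picture (480x640x3 uint8, blue, green, red); there is no depth.
- env.camera_info(name): a dict with "fovy" (degrees; the focal length in pixels is half the picture's height over the tangent of half this angle, whatever the lens; pixels are square), "cx", "cy" (the principal point, pixels), "k1" (the pictures are not rectified: a ray, as slopes to the right and down, at radius r is drawn at 1 + k1 r^2 times it, then the intrinsics apply), "R" (3x3) and "t" (3): a world point X has camera coordinates R X + t; the wrist camera has in their place "T_tool_cam" (4x4, takes a point from camera to tool coordinates, whose origin is the TCP and whose axes are the tool frame's). Camera axes: x right, y down, z forward; pixel columns grow to the right and rows downward; lengths in mm; the calibration is good to about 2 mm. A picture is of the moment at which its call begins: read the wrist's pose just before it. camera_info takes no time and is no camera call.
- env.finish_job(): hands the job in, once; it reports no verdict.
Trained networks look in the newest picture that a camera, given by its name, has taken for a name from the list of things; names that differ only in an ending like _2 or _b are one class to them, and where a whole thing is asked for, a point or a joint stands for the part that bears it (a point fixed in the world has none). Each returns a list of dicts, best first, with "conf" (0 to 1); they miss things now and then, are a little off and sometimes report something else, mostly with a low value. They report only what shows in the picture. A call takes as long as a camera call. They do not tell look-alikes from the thing itself.
- env.recognise(name, camera): "extent" ([left, top, right, bottom] in pixels, round what is visible of it).
The state is a dict: "time_s": time; "joint_positions": joint angles; "qvel": joint speeds; "tau": joint torques, N m; "tcp_pos": TCP position; "orientation": TCP orientation; "ft_force": force on the tool from outside, world axes, zero at the start; "moment": the same for the moment, N m; "grip_width": finger opening in mm.
Only numpy, scipy, OpenCV 4.12 (cv2) and the standard library are available. Lean on these libraries where they do the work, as an engineer would, in place of code of your own. Each camera call takes 0.05 s, during which the arm holds its last target.

## Working session

There is one attempt and no reset: what is moved stays moved. The work goes in short steps, Python scripts to look and compute and a tool call to move; the robot and the scene stay as the last step left them, time stands still between calls to the robot, and variables do not carry over. Pictures are saved under pics/ and viewed, and the job is handed in when it is done.

Besides the shell and the picture viewer there is one more tool, called after "Request:" in YAML: its name, and indented under it one key for each argument. send_rows: Moves the arm, as the interface text tells. Its arguments: {"type":"object","properties":{"series":{"type":"array"},"grip_force":{"type":"number"}},"required":["series"]}

```bash
mkdir -p pics; ls; python3 - <<'E'
from station import env
import cv2,json
s=env.get_state();print(s)
for n in("scene","top"):
    im=env.camera(n);cv2.imwrite(f"pics/{n}0.png",im);print(n,env.camera_info(n))
    for k in("parts_row","lid1","spare_box","choke","tweezers"):
        print(k,env.recognise(k,n))
E
```

```text
pics
{'time_s': 0.0, 'joint_positions': array([-6.16726924e+01,  2.20911445e+01,  3.78682843e-01, -3.10396691e-02,
       -6.84120608e+01, -1.48168351e+01]), 'qvel': array([-0.07216445, -0.01563483, -0.02289832,  0.04135624,  0.04950115,
        0.00010965]), 'tau': array([-6.32257488e-04, -3.92289770e+01,  1.88391173e+01,  4.18621883e+00,
       -4.76477449e-03,  8.01366951e-06]), 'tcp_pos': array([ 145.90135351, -607.11303374,  230.2047599 ]), 'orientation': array([[-2.33428089e-01,  9.72373890e-01, -5.87815624e-04],
       [ 9.72371511e-01,  2.33428819e-01,  2.15205871e-03],
       [ 2.22981881e-03, -6.92242148e-05, -9.99997512e-01]]), 'ft_force': array([ 0.55441723, -0.35017074, -0.78210647]), 'moment': array([0.01649528, 0.03296863, 0.00952059]), 'grip_width': 85.27317954665182}
scene {'fovy': 55.46400443362898, 'cx': 321.36345408458544, 'cy': 239.38758539523582, 'k1': 0.03576353516961544, 'R': array([[ 0.84242685,  0.53876519, -0.00700504],
       [ 0.34791788, -0.55384847, -0.75644234],
       [-0.41142453,  0.63481016, -0.65402287]]), 't': array([-492.76946908,  -43.08919914,
[... 1290 characters left out ...]
4}, {'extent': [388.7, 179.9, 409.3, 214.9], 'conf': 0.9}, {'extent': [412.9, 179.7, 429.9, 205.5], 'conf': 0.84}, {'extent': [446.6, 172.4, 475.3, 203.1], 'conf': 0.81}, {'extent': [470.3, 163.3, 493.2, 194.6], 'conf': 0.8}, {'extent': [489.7, 159.8, 515.4, 191.4], 'conf': 0.73}, {'extent': [409.9, 143.2, 472.5, 156.8], 'conf': 0.71}]
spare_box [{'extent': [457.0, 317.0, 488.2, 355.3], 'conf': 0.85}, {'extent': [451.6, 254.5, 490.4, 289.7], 'conf': 0.73}, {'extent': [492.2, 212.9, 522.7, 240.7], 'conf': 0.72}]
choke [{'extent': [411.7, 232.7, 426.6, 248.6], 'conf': 0.75}]
tweezers [{'extent': [420.8, 142.4, 473.6, 157.3], 'conf': 0.6}, {'extent': [375.5, 157.8, 512.9, 219.4], 'conf': 0.39}]
```

```bash
python3 - <<'E'
import cv2
a=cv2.imread("pics/top0.png")[120:270,350:550];cv2.imwrite("pics/topc.png",cv2.resize(a,None,fx=4,fy=4,interpolation=2))
a=cv2.imread("pics/scene0.png")[280:480,170:370];cv2.imwrite("pics/scenec.png",cv2.resize(a,None,fx=3,fy=3,interpolation=2))
E
```

```text
(no output)
```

View pics/topc.png

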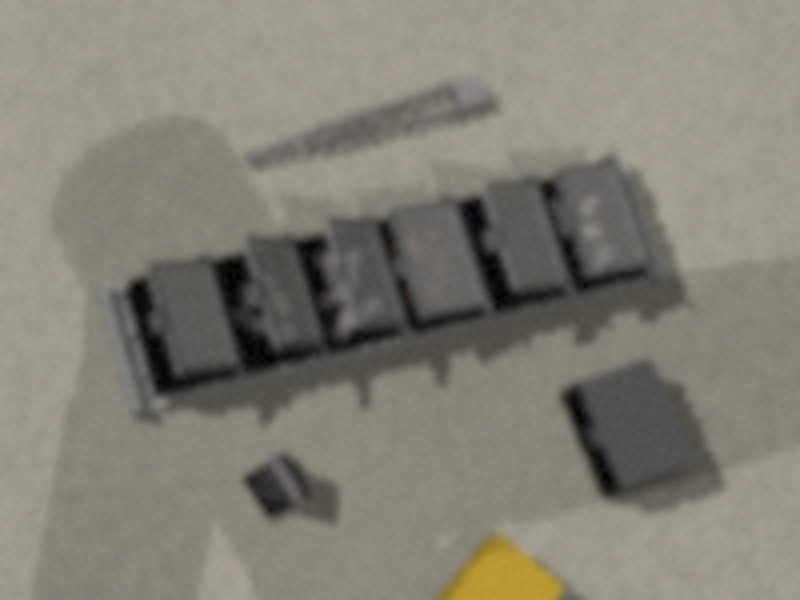

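View pics/scenec.png

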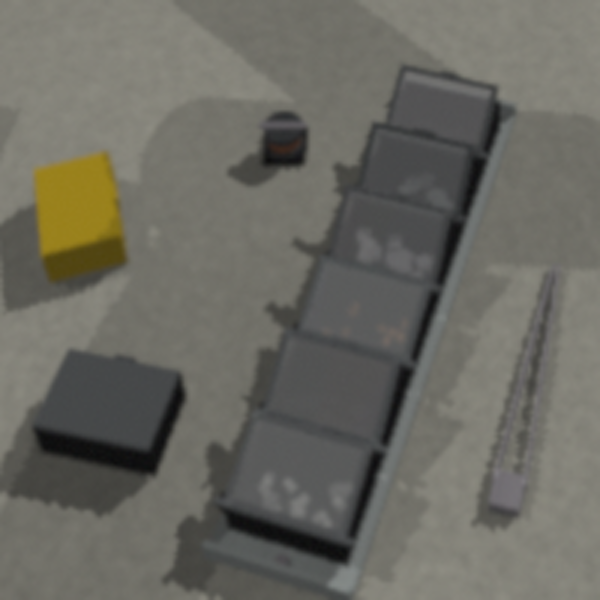

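View pics/top0.png

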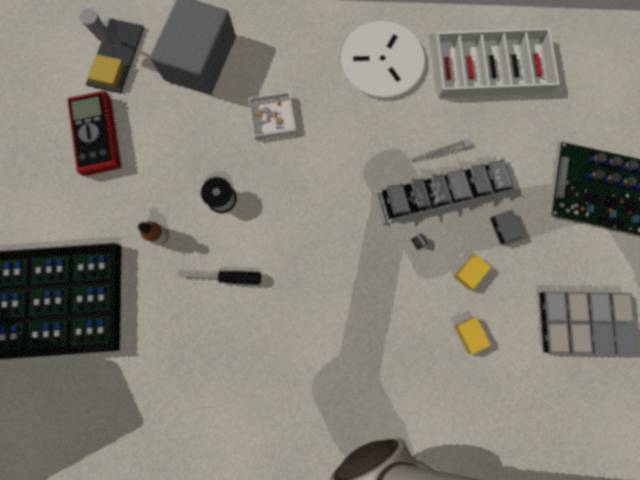

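```bash
cat > h.py <<'E'
import numpy as np,cv2
def proj(X,info,R=None,t=None):
    R=info['R'] if R is None else R; t=info['t'] if t is None else t
    p=np.atleast_2d(X)@np.array(R).T+np.array(t)
    s=p[:,:2]/p[:,2:]; r2=(s**2).sum(1,keepdims=True)
    f=240/np.tan(np.radians(info['fovy']/2))
    return s*(1+info['k1']*r2)*f+[info['cx'],info['cy']]
def unproj(px,info,z,R=None,t=None):
    R=np.array(info['R'] if R is None else R); t=np.array(info['t'] if t is None else t)
    f=240/np.tan(np.radians(info['fovy']/2))
    d=(np.array(px,float)-[info['cx'],info['cy']])/f; s=d.copy()
    for _ in range(20): s=d/(1+info['k1']*(s@s))
    r=R.T@np.r_[s,1]; c=-R.T@t
    return c+r*(z-c[2])/r[2]
E
python3 - <<'E'
from station import env
from h import *
T=env.camera_info("top");S=env.camera_info("scene")
tc=lambda u,v:(350+u/4,120+v/4)
sc=lambda u,v:(170+u/3,280+v/3)
for n,p in dict(TL=(105,288),BL=(145,412),BR=(652,272),TR=(622,158)).items(): print(n,unproj(tc(*p),T,8))
for n,p in dict(firstR=(352,590),firstL=(207,545),lastR=(512,110)).items(): print(n,unproj(sc(*p),S,10))
print(unproj((506,226),T,12),unproj((420,241),T,10),[unproj(tc(*p),T,5) for p in((250,162),(480,95))])
print([unproj(p,T,30) for p in((150,232),(218,195),(473,271),(385,58),(300,118))])
E
```

```text
TL [593.05920636  43.58439687   8.        ]
BL [530.42138528  23.56812196   8.        ]
BR [ 609.98212326 -230.46408876    8.        ]
TR [ 669.85337678 -218.41635816    8.        ]
firstR [ 670.56280458 -213.90896994   10.        ]
firstL [ 606.54259062 -232.51397027   10.        ]
lastR [595.61026587  44.58715886  10.        ]
[ 530.53314973 -210.72565132   12.        ] [496.03928178 -41.88798591  10.        ] [array([662.69581463, -29.90259535,   5.        ]), array([ 702.75884853, -148.27094659,    5.        ])]
[array([494.36645689, 474.34596091,  30.        ]), array([570.88756078, 351.22948378,  30.        ]), array([ 437.74414657, -136.53924417,   30.        ]), array([874.77082227,  29.72636004,  30.        ]), array([735.58194817, 199.69512608,  30.        ])]
```

```bash
python3 - <<'E'
from station import env
import numpy as np
i=env.camera_info("wrist");print(i)
s=env.get_state();R=np.array(s['orientation'])
print(s['time_s'],R.T@(np.array([560,-260,230])-s['tcp_pos']))
E
```

```text
{'fovy': 64.33786999070884, 'cx': 321.8062935742973, 'cy': 233.7600570149906, 'k1': -0.013894443084675141, 'T_tool_cam': array([[ 9.99999810e-01, -5.91246996e-04,  1.75218167e-04,
        -5.77772712e-01],
       [ 5.09154744e-04,  9.51930780e-01,  3.06312798e-01,
        -7.89425191e+01],
       [-3.47902089e-04, -3.06312651e-01,  9.51930900e-01,
        -1.42446738e+02],
       [ 0.00000000e+00,  0.00000000e+00,  0.00000000e+00,
         1.00000000e+00]])}
0.6 [241.35717674 483.72478626   1.32878317]
```

Request:
send_rows:
  series:
    - [[0,10,14,0,0],[0,20,27,0,0],[0,27,36,0,0],[0,29,38,0,0],[0,29,38,0,0]]
  grip_force: 50

```text
time_s: 1.1
tcp_pos: [268.9, -458.1, 231.4]
orientation: [[-0.233, 0.972, 0.0], [0.972, 0.233, -0.0], [-0.0, 0.0, -1.0]]
ft_force: [1.3, -1.0, 0.6]
grip_width: 12.2
```

Request:
send_rows:
  series:
    - [[0,29,38,0,0],[0,29,38,0,0],[0,29,38,0,0],[0,29,38,0,0],[0,29,38,0,0]]

```text
time_s: 1.6
tcp_pos: [419.6, -272.3, 231.8]
orientation: [[-0.234, 0.972, 0.001], [0.972, 0.234, -0.0], [-0.0, 0.001, -1.0]]
ft_force: [1.2, -0.6, 0.4]
grip_width: -0.1
```

Request:
send_rows:
  series:
    - [[0,29,38,0,0],[0,29,38,0,0],[0,29,38,0,0],[0,29,38,0,0],[0,16,26,0,-3]]

```text
time_s: 2.1
tcp_pos: [562.3, -101.4, 231.5]
orientation: [[-0.288, 0.958, 0.001], [0.958, 0.288, 0.0], [0.0, 0.001, -1.0]]
ft_force: [-0.6, -0.6, 0.1]
grip_width: -0.3
```

Request:
send_rows:
  series:
    - [[0,5,4,0,0],[0,0,0,0,0],[0,0,0,0,0]]

```text
time_s: 2.4
tcp_pos: [562.6, -99.1, 231.3]
orientation: [[-0.284, 0.959, -0.001], [0.959, 0.284, 0.0], [0.0, -0.001, -1.0]]
ft_force: [0.1, -0.9, 0.3]
grip_width: -0.3
```

```bash
python3 - <<'E'
from station import env
import cv2,pickle
s=env.get_state();im=env.camera("wrist");cv2.imwrite("pics/w1.png",im)
pickle.dump(s,open("w1.pkl","wb"))
print(s['time_s'],s['tcp_pos'],s['orientation'],s['ft_force'],s['grip_width'])
for k in("parts_row","lid1"): print(env.recognise(k,"wrist"))
E
```

```text
2.4 [562.57995584 -99.0571833  231.34125585] [[-2.83742181e-01  9.58900448e-01 -5.53503090e-04]
 [ 9.58900591e-01  2.83742236e-01  2.31937372e-05]
 [ 1.79292690e-04 -5.24173399e-04 -9.99999847e-01]] [ 0.11634952 -0.9214124   0.34441289] -0.34999152623110547
[{'extent': [176.5, 197.1, 458.4, 278.4], 'conf': 0.8}]
[{'extent': [185.5, 204.7, 230.8, 268.6], 'conf': 0.91}, {'extent': [316.2, 207.1, 358.3, 276.5], 'conf': 0.83}, {'extent': [225.8, 208.6, 269.6, 271.0], 'conf': 0.78}, {'extent': [403.4, 207.9, 449.2, 272.9], 'conf': 0.78}, {'extent': [274.5, 205.3, 312.5, 271.5], 'conf': 0.75}, {'extent': [362.2, 208.6, 403.8, 279.7], 'conf': 0.69}]
```

View pics/w1.png

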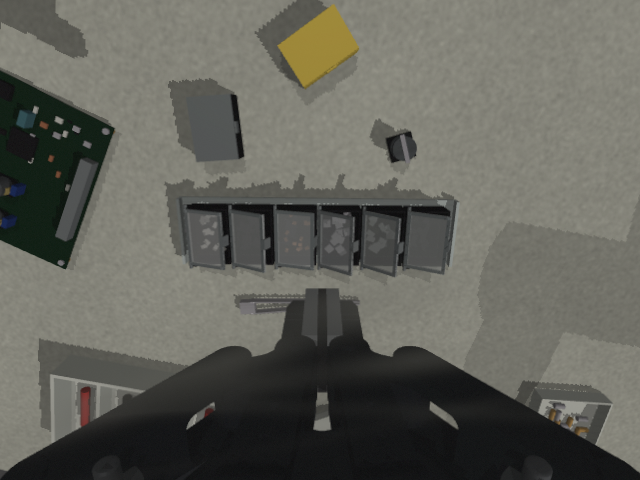

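```bash
cat >> h.py <<'E'
def wristRt(s,i):
    T=np.array(i['T_tool_cam']);R=np.array(s['orientation']);p=np.array(s['tcp_pos'])
    Rc=R@T[:3,:3];c=p+R@T[:3,3]
    return Rc.T,-Rc.T@c
def rowpts(P,c,a):
    P=np.atleast_2d(np.array(P,float));y=np.array([np.cos(a),np.sin(a),0]);x=np.array([y[1],-y[0],0])
    return np.array([c[0],c[1],0])+P[:,:1]*x+P[:,1:2]*y+P[:,2:]*[0,0,1]
E
cat > ov.py <<'E'
from station import env
from h import *
import pickle,sys
cx,cy,a=map(float,sys.argv[1:4]);a=np.radians(a)
s=pickle.load(open('w1.pkl','rb'));W=env.camera_info('wrist');w=wristRt(s,W)
def draw(im,f,box,k,name):
    u0,v0,u1,v1=box;o=cv2.resize(im[v0:v1,u0:u1],None,fx=k,fy=k,interpolation=cv2.INTER_CUBIC)
    for L,col in(([(-34,-138,4),(34,-138,4),(34,138,4),(-34,138,4)],(0,255,0)),([(-34,-138,12),(34,-138,12)],(0,0,255)),([(-34,138,12),(34,138,12)],(0,0,255)),*[([(-28,y-19,26),(28,y-19,26)],(255,255,0)) for y in(-105,-63,-21,21,63,105)]):
        q=(f(rowpts(L,(cx,cy),a))-[u0,v0])*k
        cv2.polylines(o,[q.round().astype(int)],len(L)>2,col,1)
    cv2.imwrite(name,o)
T=env.camera_info('top');S=env.camera_info('scene')
n=sys.argv[4]
draw(cv2.imread('pics/w1.png'),lambda P:proj(P,W,*w),(165,180,475,295),2.5,f'pics/ow{n}.png')
draw(cv2.imread('pics/top0.png'),lambda P:proj(P,T),(360,140,530,235),4,f'pics/ot{n}.png')
draw(cv2.imread('pics/scene0.png'),lambda P:proj(P,S),(220,280,370,480),3,f'pics/os{n}.png')
E
python3 - <<'E'
from station import env
from h import *
import pickle
s=pickle.load(open('w1.pkl','rb'));W=env.camera_info('wrist');w=wristRt(s,W)
for p,z in(((181,198),12),((456,201),12),((452,273),4)):print(unproj(p,W,z,*w))
E
python3 ov.py 601 -95 106.5 1
```

```text
[ 602.22324028 -230.00397893   12.        ]
[529.56228748  26.63149222  12.        ]
[603.78340028  55.87648204   4.        ]
```

View pics/ow1.png

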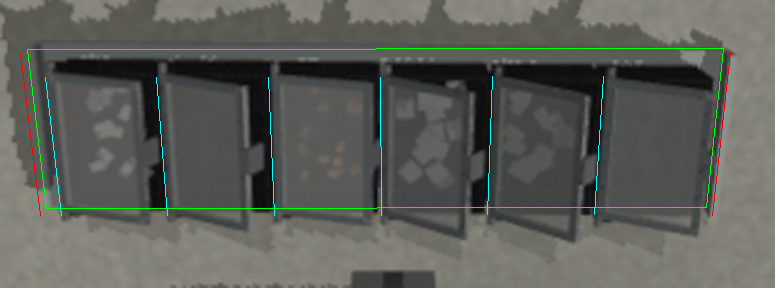

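View pics/ot1.png

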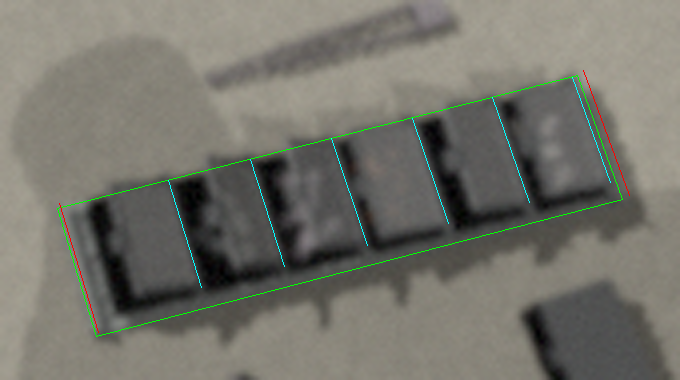

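View pics/os1.png

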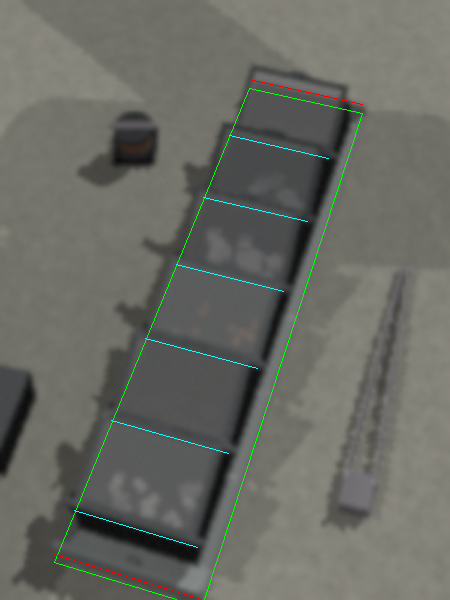

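```bash
python3 ov.py 601.5 -92.5 106.2 2
```

```text
(no output)
```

View pics/ow2.png

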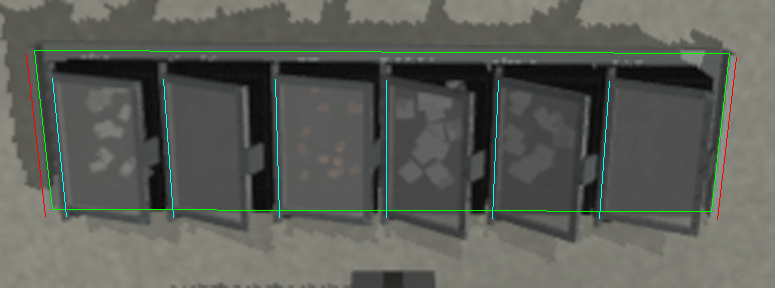

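View pics/ot2.png

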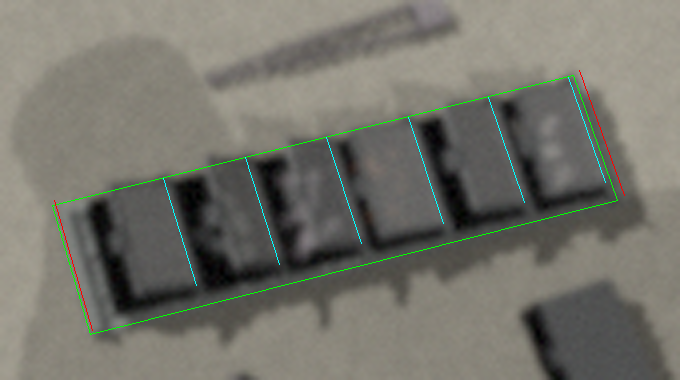

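View pics/os2.png

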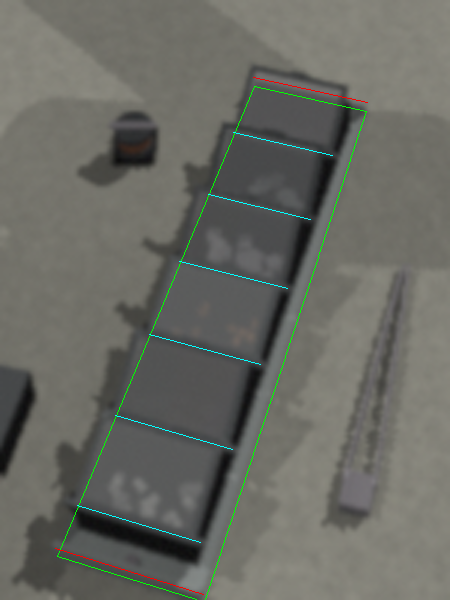

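Request:
send_rows:
  series:
    - [[0,-20,4,0,0],[0,-40,8,20,0],[0,-40,8,25,0],[0,-40,8,25,0],[0,-30,7,30,0]]

```text
time_s: 3.05
tcp_pos: [645.9, -255.2, 131.4]
orientation: [[-0.282, 0.959, 0.002], [0.959, 0.282, -0.001], [-0.002, 0.002, -1.0]]
ft_force: [0.4, 1.3, 0.3]
grip_width: 0.1
```

Request:
send_rows:
  series:
    - [[0,0,0,30,0],[0,0,0,30,0],[0,0,0,20,0],[0,0,0,10,0],[0,0,0,0,0]]

```text
time_s: 3.55
tcp_pos: [644.1, -252.4, 40.0]
orientation: [[-0.283, 0.959, -0.003], [0.959, 0.283, 0.0], [0.001, -0.003, -1.0]]
ft_force: [0.1, -0.7, 0.9]
grip_width: 0.1
```

```bash
python3 - <<'E'
from station import env
import cv2,pickle
from h import *
s=env.get_state();im=env.camera("scene");cv2.imwrite("pics/s2.png",cv2.resize(im[230:480,150:470],None,fx=2.5,fy=2.4))
c=np.array([601,-94,0]);R=np.array(s['orientation']);print(s['time_s'],s['tcp_pos'],(s['tcp_pos']-c)@R,s['ft_force'])
E
```

```text
3.55 [ 644.08441786 -252.43920536   39.98259885] [-164.10460519   -3.63752986  -40.17840216] [ 0.08059349 -0.70516077  0.90662613]
```

View pics/s2.png

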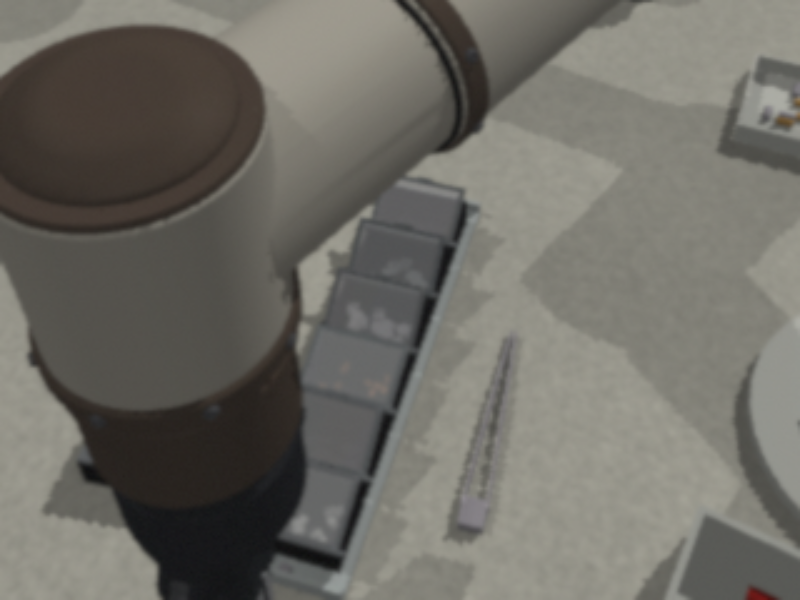

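Request:
send_rows:
  series:
    - [[0,4,3,6,0],[0,6,0,4,0],[0,6,0,0,0],[0,0,0,0,0],[0,0,0,0,0]]

```text
time_s: 4.1
tcp_pos: [643.9, -235.4, 31.9]
orientation: [[-0.285, 0.959, 0.001], [0.959, 0.285, -0.0], [-0.0, 0.001, -1.0]]
ft_force: [0.4, -0.5, -0.6]
grip_width: 0.0
```

```bash
python3 - <<'E'
from station import env
import cv2,pickle
from h import *
s=env.get_state();im=env.camera("wrist");cv2.imwrite("pics/w3.png",im)
c=np.array([601,-94,0]);R=np.array(s['orientation']);print(s['time_s'],s['tcp_pos'],(s['tcp_pos']-c)@R,s['ft_force'])
E
```

```text
4.1 [ 643.93071987 -235.35636363   31.88372341] [-147.74348877    0.89265341  -31.81673718] [ 0.36771171 -0.54945569 -0.58138491]
```

View pics/w3.png

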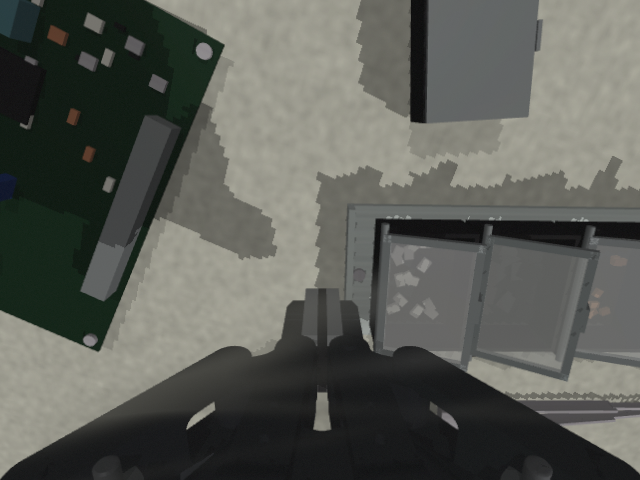

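```bash
python3 - <<'E'
from station import env
import pickle
from h import *
s=env.get_state();W=env.camera_info('wrist');w=wristRt(s,W);R=np.array(s['orientation'])
print(proj(s['tcp_pos'],W,*w))
for p,z in(((384,224),26),((374,368),26),((349,206),4),((383,236),28.5),((378,352),28.5),((470,368),28.5)): print(p,(unproj(p,W,z,*w)-s['tcp_pos'])@R)
E
```

```text
[[323.10015522 309.03492054]]
(384, 224) [ 24.66158797 -35.40929495   5.77941041]
(374, 368) [23.52465705 33.82428432  5.83106032]
(349, 206) [ 11.9414787  -37.54118663  27.78348502]
(383, 236) [ 24.0828774  -31.11513283   3.28283842]
(378, 352) [24.54364687 23.4256398   3.32292557]
(470, 368) [66.80477666 32.07494946  3.3105724 ]
```

Request:
send_rows:
  series:
    - [[0,2,-2,1.5,0],[0,4,0,0.5,0],[0,4,0,0,0],[0,4,0,0,0],[0,4,0,0,0]]

```text
time_s: 4.65
tcp_pos: [636.5, -218.7, 29.3]
orientation: [[-0.284, 0.959, 0.0], [0.959, 0.284, -0.0], [-0.0, 0.0, -1.0]]
ft_force: [0.1, -0.3, -0.6]
grip_width: -0.0
```

Request:
send_rows:
  series:
    - [[0,4,0,0,0],[0,4,0,0,0],[0,4,0,0,0],[0,4,0,0,0],[0,4,0,0,0]]

```text
time_s: 5.15
tcp_pos: [630.6, -199.3, 29.2]
orientation: [[-0.284, 0.959, -0.0], [0.959, 0.284, 0.0], [0.001, -0.0, -1.0]]
ft_force: [-0.2, -0.5, 2.7]
grip_width: 0.1
```

Request:
send_rows:
  series:
    - [[0,4,0,0.3,0],[0,4,0,0,0],[0,4,0,0,0]]

```text
time_s: 5.45
tcp_pos: [627.1, -187.8, 28.7]
orientation: [[-0.284, 0.959, -0.001], [0.959, 0.284, 0.0], [0.001, -0.001, -1.0]]
ft_force: [0.2, -0.9, 0.7]
grip_width: -0.3
```

Request:
send_rows:
  series:
    - [[0,4,0,0.3,0],[0,4,0,0,0]]

```text
time_s: 5.65
tcp_pos: [625.2, -180.3, 28.7]
orientation: [[-0.284, 0.959, -0.0], [0.959, 0.284, 0.0], [0.0, -0.0, -1.0]]
ft_force: [0.1, -1.0, 1.7]
grip_width: -0.2
```

Request:
send_rows:
  series:
    - [[0,0,0,0.4,0],[0,0,0,0,0]]

```text
time_s: 5.85
tcp_pos: [625.0, -179.9, 28.6]
orientation: [[-0.284, 0.959, -0.001], [0.959, 0.284, 0.001], [0.001, -0.0, -1.0]]
ft_force: [-0.7, 3.7, 5.7]
grip_width: -0.0
```

```bash
python3 - <<'E'
from station import env
import cv2,pickle
from h import *
s=env.get_state();im=env.camera("wrist");cv2.imwrite("pics/w4.png",im)
c=np.array([601,-94,0]);R=np.array(s['orientation']);print(s['time_s'],s['tcp_pos'],(s['tcp_pos']-c)@R,s['ft_force'])
E
```

```text
5.85 [ 625.00895455 -179.94507087   28.59974806] [-89.19970169  -1.42568672 -28.67597132] [-0.72163885  3.73537413  5.72064857]
```

View pics/w4.png

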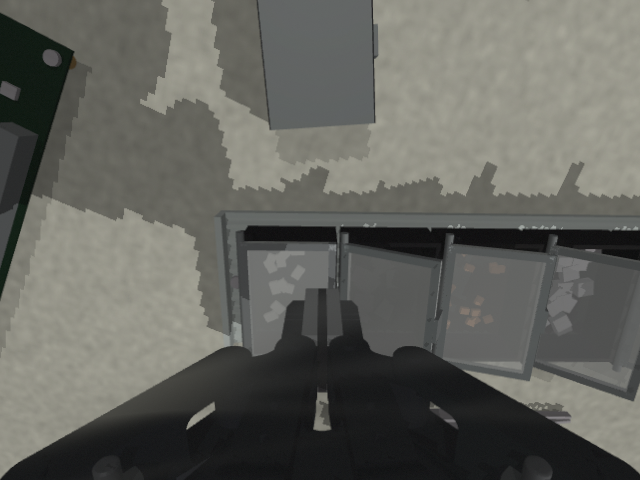

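Request:
send_rows:
  series:
    - [[0,4,0,0,0],[0,4,0,0,0],[0,4,0,0,0],[0,4,0,0,0]]

```text
time_s: 6.3
tcp_pos: [621.5, -166.1, 28.8]
orientation: [[-0.284, 0.959, 0.002], [0.959, 0.284, -0.001], [-0.001, 0.002, -1.0]]
ft_force: [0.9, -1.6, 2.8]
grip_width: -0.1
```

Request:
send_rows:
  series:
    - [[0,4,0,0,0],[0,4,0,0,0],[0,4,0,0,0],[0,4,0,0,0]]

```text
time_s: 6.7
tcp_pos: [616.4, -149.8, 28.6]
orientation: [[-0.285, 0.959, 0.001], [0.959, 0.285, -0.0], [-0.001, 0.001, -1.0]]
ft_force: [1.1, -3.0, 4.5]
grip_width: -0.0
```

Request:
send_rows:
  series:
    - [[0,4,0,0,0],[0,4,0,0,0],[0,4,0,0,0]]

```text
time_s: 7.0
tcp_pos: [612.9, -138.3, 28.6]
orientation: [[-0.284, 0.959, 0.001], [0.959, 0.284, -0.0], [-0.0, 0.0, -1.0]]
ft_force: [1.4, -3.4, 5.0]
grip_width: -0.2
```

Request:
send_rows:
  series:
    - [[0,4,0,0,0],[0,4,0,0,0],[0,4,0,0,0],[0,4,0,0,0],[0,4,0,0,0]]

```text
time_s: 7.5
tcp_pos: [607.2, -119.1, 28.6]
orientation: [[-0.284, 0.959, 0.0], [0.959, 0.284, -0.0], [-0.0, 0.0, -1.0]]
ft_force: [1.8, -4.4, 5.6]
grip_width: -0.4
```

Request:
send_rows:
  series:
    - [[0,4,0,0,0],[0,4,0,0,0],[0,4,0,0,0],[0,4,0,0,0],[0,4,0,0,0]]

```text
time_s: 8.0
tcp_pos: [601.5, -99.9, 28.6]
orientation: [[-0.285, 0.959, 0.0], [0.959, 0.285, -0.0], [-0.0, 0.0, -1.0]]
ft_force: [1.3, -3.9, 5.5]
grip_width: 0.3
```

```bash
python3 - <<'E'
from station import env
import cv2,pickle
from h import *
s=env.get_state();im=env.camera("wrist");cv2.imwrite("pics/w5.png",im)
c=np.array([601,-94,0]);R=np.array(s['orientation']);print(s['time_s'],s['tcp_pos'],(s['tcp_pos']-c)@R,s['ft_force'])
E
```

```text
8.0 [601.45782978 -99.91864576  28.59653203] [ -5.81471926  -1.23590463 -28.59481071] [ 1.31356068 -3.89308907  5.50897731]
```

View pics/w5.png

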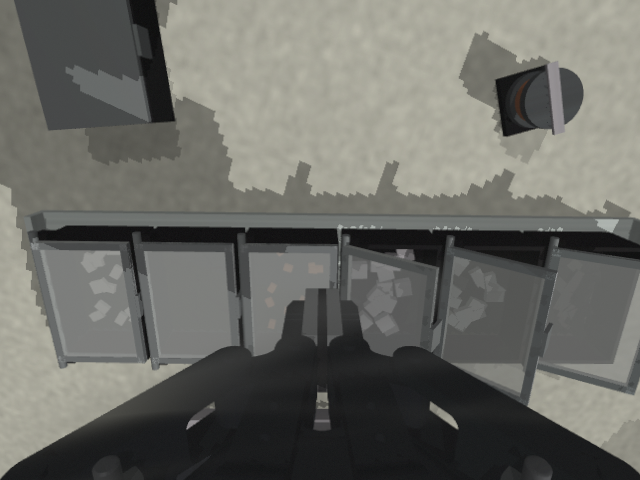

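The first three lids (columns 35–335) lie flat and the last three are still ajar. The force is steady at about 5.5 N, so I'll continue.

Request:
send_rows:
  series:
    - [[0,4,0,0,0],[0,4,0,0,0],[0,4,0,0,0],[0,4,0,0,0],[0,4,0,0,0]]

```text
time_s: 8.55
tcp_pos: [595.7, -80.8, 28.6]
orientation: [[-0.284, 0.959, 0.0], [0.959, 0.284, -0.0], [-0.0, 0.0, -1.0]]
ft_force: [1.7, -3.8, 6.6]
grip_width: -0.0
```

Request:
send_rows:
  series:
    - [[0,4,0,0,0],[0,4,0,0,0],[0,4,0,0,0],[0,4,0,0,0],[0,4,0,0,0]]

```text
time_s: 9.05
tcp_pos: [589.9, -61.6, 28.6]
orientation: [[-0.285, 0.959, 0.0], [0.959, 0.285, -0.0], [-0.0, 0.0, -1.0]]
ft_force: [1.0, -4.2, 6.9]
grip_width: 0.1
```

Request:
send_rows:
  series:
    - [[0,4,0,0,0],[0,4,0,0,0],[0,4,0,0,0],[0,4,0,0,0],[0,4,0,0,0]]

```text
time_s: 9.55
tcp_pos: [584.2, -42.5, 28.6]
orientation: [[-0.284, 0.959, -0.0], [0.959, 0.284, -0.0], [-0.0, -0.0, -1.0]]
ft_force: [1.3, -4.5, 6.4]
grip_width: 0.1
```

Request:
send_rows:
  series:
    - [[0,4,0,0,0],[0,4,0,0,0],[0,4,0,0,0],[0,4,0,0,0],[0,4,0,0,0]]

```text
time_s: 10.05
tcp_pos: [578.4, -23.3, 28.6]
orientation: [[-0.284, 0.959, -0.0], [0.959, 0.284, -0.0], [-0.0, -0.0, -1.0]]
ft_force: [0.8, -3.7, 6.7]
grip_width: 0.1
```

Request:
send_rows:
  series:
    - [[0,4,0,0,0],[0,4,0,0,0],[0,4,0,0,0],[0,4,0,0,0],[0,4,0,0,0]]

```text
time_s: 10.55
tcp_pos: [572.6, -4.3, 28.5]
orientation: [[-0.284, 0.959, -0.0], [0.959, 0.284, -0.0], [-0.0, -0.001, -1.0]]
ft_force: [1.9, -5.1, 6.5]
grip_width: -0.0
```

Request:
send_rows:
  series:
    - [[0,4,0,0,0],[0,4,0,0,0],[0,4,0,0,0],[0,4,0,0,0],[0,4,0,0,0]]

```text
time_s: 11.05
tcp_pos: [566.9, 15.0, 28.6]
orientation: [[-0.285, 0.959, -0.001], [0.959, 0.285, -0.001], [-0.0, -0.001, -1.0]]
ft_force: [1.3, -4.4, 7.1]
grip_width: -0.0
```

Request:
send_rows:
  series:
    - [[0,4,0,0,0],[0,4,0,0,0],[0,4,0,0,0],[0,4,0,0,0],[0,4,0,0,0]]

```text
time_s: 11.55
tcp_pos: [560.4, 34.4, 27.8]
orientation: [[-0.284, 0.959, -0.002], [0.959, 0.284, 0.0], [0.001, -0.002, -1.0]]
ft_force: [0.1, -0.0, 0.9]
grip_width: -0.1
```

Request:
send_rows:
  series:
    - [[0,4,0,0,0],[0,4,0,0,0],[0,4,0,0,0],[0,4,0,0,0]]

```text
time_s: 11.95
tcp_pos: [556.5, 49.9, 27.9]
orientation: [[-0.284, 0.959, -0.001], [0.959, 0.284, -0.0], [0.0, -0.001, -1.0]]
ft_force: [0.4, 0.1, 0.0]
grip_width: -0.0
```

Request:
send_rows:
  series:
    - [[0,5,0,-5,0],[0,5,0,-20,0],[0,0,0,-40,0],[0,0,0,-45,0],[0,0,0,-45,0]]

```text
time_s: 12.45
tcp_pos: [553.7, 59.2, 185.2]
orientation: [[-0.284, 0.959, -0.0], [0.959, 0.284, -0.0], [0.0, -0.0, -1.0]]
ft_force: [0.5, -0.7, -0.0]
grip_width: 0.0
```

Request:
send_rows:
  series:
    - [[0,-30,-8,-20,0],[0,-40,-8,-20,0],[0,-40,-8,0,0],[0,-20,-8,0,0],[0,0,0,0,0]]

```text
time_s: 12.95
tcp_pos: [559.9, -76.9, 223.7]
orientation: [[-0.281, 0.96, 0.0], [0.96, 0.281, 0.0], [0.0, 0.0, -1.0]]
ft_force: [0.6, 0.7, -0.7]
grip_width: -0.0
```

```bash
python3 - <<'E'
from station import env
import cv2,pickle
from h import *
s=env.get_state();im=env.camera("wrist");cv2.imwrite("pics/w6.png",im)
im=env.camera("scene");cv2.imwrite("pics/s6.png",im)
print(s['time_s'],s['tcp_pos'],s['ft_force'])
E
```

```text
12.95 [559.87586028 -76.87028181 223.70995542] [ 0.60279013  0.65631408 -0.67190462]
```

View pics/w6.png

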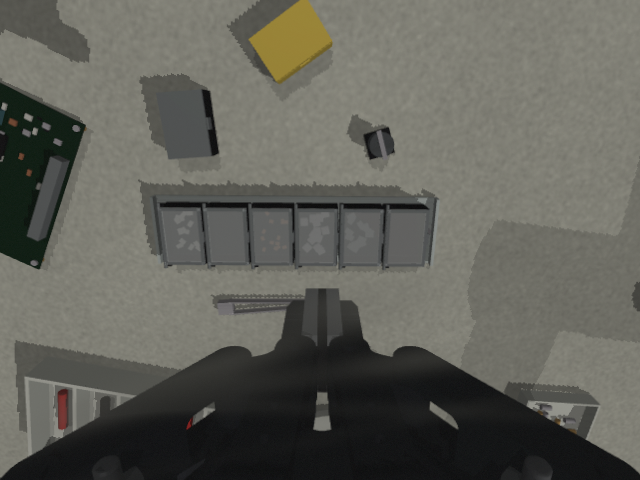

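View pics/s6.png

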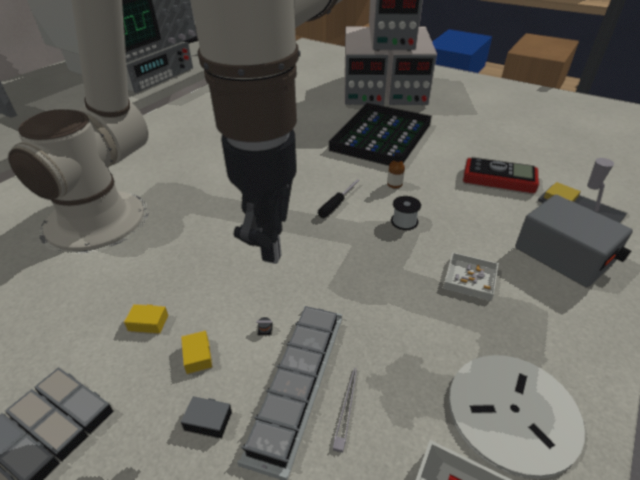

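```bash
python3 -c "
import cv2;a=cv2.imread('pics/w6.png')[180:280,140:450];cv2.imwrite('pics/w6c.png',cv2.resize(a,None,fx=2.5,fy=2.5,interpolation=2))"
```

```text
(no output)
```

View pics/w6c.png

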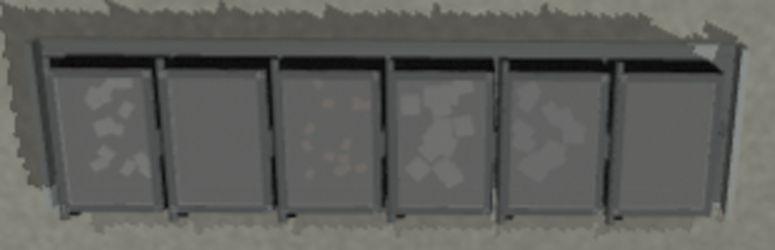

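All six lids lie flat, with level edges and equal gaps.

```bash
python3 -c "
from station import env
print(env.finish_job())"
```

```text
the job is handed in; nothing more can be done
None
```

All six lids are shut, done in one continuous stroke from lid1 to lid6 with the closed fingertips, and the job is handed in at about 13 s.

- **Stroke:** After I paused briefly on lid1 to set the pressure, the fingertip ran at about 28.6 mm above the bench. The force readings during the stroke stayed below about 9 N, well under the 40 N at which a lid cracks. I lifted off only after passing the free edge of lid6.
- **Last checks:** The final wrist picture shows all six lids flat, with equal gaps between them. In the final pictures the spare box, choke, tweezers and other bench items look to be where they were. I checked this by eye, not by measurement.
- **Disagreement:** The cameras disagreed by about 2–4 mm on where the row lay, so I averaged them. A close wrist picture before the stroke put lid1's hinge within about 1 mm of where I expected it.

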